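# Put the red plane back in its bay and walk the till home

## Task

Return the plane with the red band to the bay of the plane till that carries the red label, setting it down (not dropping it) so it sits flat on the bay floor, either way round. Then push the heavy till back along the bench, best by nudging its two front corners in turn and without letting it swing far round, until its whole back edge is flat against the dark batten. The blue plane stays in its bay, and the yellow plane, the jar and the brush stay where they are.

Things in the scene. Friction and masses are not known exactly. Their poses are not given: they have to be found in the camera images.
- plane_red_c (a point): Plane with red band and red wedge, lying on the bench to one side of the till: small wooden hand plane, a block 118 mm long (its x) x 44 mm wide (its y) x 48 mm high; above the block a low steel iron, wedge and front knob rise to 66 mm above the sole. About 0.4 kg. The point is the centre of the block, 24 mm above the sole and 24 mm below the block's top; z up, x towards the painted toe.
- plane_yellow_c (a point): Same kind of plane with yellow band, on the bench on the other side of the till; in use, stays there. The point is the centre of its block.
- plane_blue_c (a point): Same kind of plane with blue band, already in the blue-labelled bay. The point is the centre of its block.
- till: Plane till: loose flat wooden tray, about 1.4 kg empty, needs some 5 to 20 N to slide; 192 mm deep (x), 266 wide (y). Origin: centre of its underside; x away from the robot, y left. Front face (x = -96) and back edge (x = +96) are straight strips 30 mm high. Three bays along x, centred at x = +19, y = -80, 0, +80 mm; in front of each, centred at x = -70, a pocket with its label block.
- till_mid_bay (a point): Centre of the middle bay's floor, 8 mm above the bench, at x = +19, y = 0 in the till's frame. Each bay is 130 mm long (x) and 54 mm wide (y). The low battens between bays stand 8 mm above this floor (16 mm above the bench); the strip between bays and labels is 22 mm above the bench. A plane lies in a bay lengthwise.
- tag_red_c (a point): Red painted wooden label block, 30 (x) x 40 (y) x 18 mm high, loose in its pocket at the front of one bay of the till, its top 26 mm above the bench. The point is its centre. It labels the bay whose centre lies 89 mm from it along the till's +x. Which bay has which colour varies.
- tag_blue_c (a point): Blue painted wooden label block, 30 (x) x 40 (y) x 18 mm high, loose in its pocket at the front of one bay of the till, its top 26 mm above the bench. The point is its centre. It labels the bay whose centre lies 89 mm from it along the till's +x. Which bay has which colour varies.
- tag_yellow_c (a point): Yellow painted wooden label block, 30 (x) x 40 (y) x 18 mm high, loose in its pocket at the front of one bay of the till, its top 26 mm above the bench. The point is its centre. It labels the bay whose centre lies 89 mm from it along the till's +x. Which bay has which colour varies.
- stop: Dark wooden batten fixed to the bench beyond the till: 25 mm (x) x 440 mm (y) x 34 mm high. Origin: centre of its underside; y along it, x away from the robot. Its face towards the till is 12.5 mm from the origin, at x = -12.5 mm.
- till_back_left (a point): Left (+y) end of the till's back edge, at x = +96, y = +128, z = 15 mm in the till's frame; on the batten's face when the till is home.
- till_back_right (a point): Right (-y) end of the till's back edge, at x = +96, y = -128, z = 15 mm in the till's frame.
- jar: Amber glass jar of wax, 64 mm across, 75 mm high; bystander. Origin: centre of its underside.
- brush: Bench brush 170 mm long, lying on the bench; bystander. Origin: its underside.
Things that resemble listed ones, but are neither listed nor needed, are in the scene too. Leave any green look-alike of the part that bears plane_red_c alone. Leave any green look-alike of the part that bears plane_blue_c alone.

How it is judged (in metres and radians):
On the way, in this order (a step that is already met when the one before it is completed fails the run):
1. the red plane rests flat in the red-labelled bay, let go (horizontal distance between plane_red_c and tag_red_c below 0.105 m and x of plane_red_c in the frame of till between 0.008 and 0.03 m and z of plane_red_c in the frame of till below 0.036 m and angle between plane_red_c's own z axis and vertical below 0.1 rad and contact force between the fingers and plane_red below 0.05 N), for 0.2 s.
2. the till's whole back edge is against the batten (x of each of till_back_left, till_back_right in the frame of stop above -0.0185 m and y of till in the frame of stop between -0.087 and 0.087 m), for 0.2 s.
At the end, for the whole second after the job is handed in: Red and blue planes lie flat in the bays with their own labels (on the floor within 4 mm, tilt under 0.1 rad, within 11 mm of bay centre lengthwise); both ends of the till's back edge are within 6 mm of the batten's face, all of it before the batten; released, at rest (all of step 1 and all of step 2 and horizontal distance between plane_blue_c and tag_blue_c below 0.105 m and x of plane_blue_c in the frame of till between 0.008 and 0.03 m and z of plane_blue_c in the frame of till below 0.036 m and angle between plane_blue_c's own z axis and vertical below 0.1 rad and linear speed of each of till, plane_red below 0.02 m/s); the robot touches nothing.
It fails at once if the red plane is let go more than about 40 mm up (contact force between the fingers and plane_red below 0.02 N and height (world z) of plane_red_c above 0.076 m).
It fails at once if the till swings more than 0.4 rad out of line with the batten (angle between the x axis of till and the x axis of stop, either way round above 0.4 rad).
It fails at once if the yellow plane is moved more than 25 mm (distance of plane_yellow_c from where it was at the start of the episode above 0.025 m).
It fails at once if the jar or the brush is moved more than 25 mm (distance of any of jar, brush from where it was at the start of the episode above 0.025 m).
It also fails if it takes over 64 s, if anything falls off the work surface, if the arm or the gripper's body presses on something with over 40 N, if the wrist force passes 120 N, or if a joint passes its speed limit or range.

## Robot

A 6-joint arm with a two-finger parallel gripper is mounted at the origin on the work surface. World frame = base frame: x ahead of the robot, y to its left, z up, the work surface at z = 0. Lengths are in mm, angles in rad, forces in N, time in s.
With the tool pointing down it reaches from about 350 to 775 mm from the base axis. Payload 7.3 kg.
Tool frame: the origin (TCP) lies midway between the tips of the shut fingers; the grasp point (between the pads) lies 19 mm behind it (bot.hold_point_z is the distance from the TCP to the grasp point, in mm); z points along the fingers, y is the direction in which the jaws open and shut (so a half turn about z gives the same grasp; the last joint's range is limited). The gripper opens to 92 mm and grips with 3 to 60 N. Pads are 19 mm wide; open, the fingers measure 130 mm over their backs; the gripper's body (75 mm by 190 mm) begins 47 mm behind the grasp point.
Start: joints at [1.137, 0.342, 1.524, -0, 1.275, -0.146], TCP at [149.003, 503.431, 226.741] pointing down, gripper open.
Joint ranges: [-2.53, 2.53], [-0.77, 2.02], [0.04, 2.7], [-1, 4.14], [0.28, 2.66], [-3.11, 3.11]. Speed limits (rad/s): [2.57, 2.57, 3.14, 3.14, 3.14, 3.14].

## Interface

Orientations are given as [roll, pitch, yaw] about the fixed x, y, z axes, in that order (R = Rz(yaw) Ry(pitch) Rx(roll)).
In Python, from plant import bot gives the robot as it stands.
- The arm moves only by the tool servo_tool, never from a script. Its argument "series" is a list of rows, each a list of 5 numbers: the opening, from 0 (shut) to 1 (fully open), then the shift along the tool's x, y, z each as a share of 50 mm, from -1 to 1, then the turn about the tool's z as a share of 90 degrees, from -1 to 1. In form: [[gripper, tx, ty, tz, spin], ...]. A call has 1 to 20 rows; each row shifts and turns the commanded pose from where the row before left it, along the tool's axes as they then stand; what a row does not reach is not made up. A row lasts 1/8 s, in which the tool goes at most 62.5 mm and 10.7 degrees, less where a joint would pass 70% of its speed; a pose out of reach is approached as far as the arm can. A call with a number of a shift or a turn outside -1 to 1 is refused whole. A call with a gripper value outside its range is refused whole. The fingers move at their own pace and stop on an object; the grip force is fixed at half the most. Time passes only in rows, so rows that do not move let the fingers close. It gives the time, the measured TCP pose, the force and the opening at its end, in the units of the state.
- bot.get_obs(): the state, without advancing time (a new reading comes with each control period).
- bot.capture(name): name is "scene" or "top" or "wrist"; returns the picture (420x560x3 uint8, red, green, blue); there is no depth.
- bot.camera_model(name): a dict with "mtx" (3x3 intrinsics, pixels), "world_from_camera" (4x4, takes a point from camera to world coordinates). Camera axes: x right, y up, looking along -z (the intrinsics and any distortion apply to the point x, -y, -z); pixel columns grow to the right and rows downward; lengths in mm; the calibration is good to about 2 mm. A picture is of the moment at which its call begins: read the wrist's pose just before it. camera_model takes no time and is no camera call; for the wrist camera it gives the pose at the moment of the call.
- bot.close_job(): hands the job in, once; it reports no verdict.
Trained networks look in the newest picture that a camera, given by its name, has taken for a name from the list of things; names that differ only in an ending like _2 or _b are one class to them, and where a whole thing is asked for, a point or a joint stands for the part that bears it (a point fixed in the world has none). Each returns a list of dicts, best first, with "p" (0 to 1); they miss things now and then, are a little off and sometimes report something else, mostly with a low value. They report only what shows in the picture. A call takes as long as a camera call. They do not tell look-alikes from the thing itself.
- bot.outline_of(camera, label): "mask" (420x560 bool, what is visible of it).
- bot.pinpoint(camera, label): "point" ([x, y, z] in mm, in the coordinates of the camera as it stood for that picture, good to about 4 mm: a listed point, or the origin of a listed thing).
The state is a dict: "time": time; "joint_positions": joint angles; "dq": joint speeds; "tau": joint torques, N m; "tool_pos": TCP position; "tcp_rot": TCP orientation; "contact_force": force on the tool from outside, world axes, zero at the start; "moment": the same for the moment, N m; "grip_width": finger opening in mm.
Only numpy, scipy, OpenCV 4.12 (cv2) and the standard library are available. Lean on these libraries where they do the work, as an engineer would, in place of code of your own. Each camera call takes 0.05 s, during which the arm holds its last target.

## Working session

There is one attempt and no reset: what is moved stays moved. The work goes in short steps, Python scripts to look and compute and a tool call to move; the robot and the scene stay as the last step left them, time stands still between calls to the robot, and variables do not carry over. Pictures are saved under pics/ and viewed, and the job is handed in when it is done.

Besides the shell and the picture viewer there is one more tool, called after "Call:" by a JSON object that holds its "name" and its "arguments", one argument or row to a line. servo_tool: Moves the arm, as the interface text tells. Shift numbers are shares of 50 mm and turn numbers shares of 90 degrees, none past 1 either way. Its arguments: {"type":"object","properties":{"series":{"type":"array"}},"required":["series"]}

```bash
ls; mkdir -p pics
cat > h.py <<'E'
import numpy as np, cv2
from plant import bot
def snap(cam,fn):
    im=bot.capture(cam); cv2.imwrite('pics/'+fn,im[:,:,::-1]); return im
def w(cam,p,M=None):
    T=bot.camera_model(cam)['world_from_camera'] if M is None else M
    T=np.array(T); return T[:3,:3]@np.array(p)+T[:3,3]
def ray(cam,uv,z):
    c=bot.camera_model(cam);K=np.array(c['mtx']);T=np.array(c['world_from_camera'])
    d=np.linalg.inv(K)@np.array([uv[0],uv[1],1.]); d=T[:3,:3]@np.array([d[0],-d[1],-d[2]])
    o=T[:3,3]; return o+d*(z-o[2])/d[2]
def proj(cam,P):
    c=bot.camera_model(cam);K=np.array(c['mtx']);T=np.array(c['world_from_camera'])
    q=T[:3,:3].T@(np.array(P,float)-T[:3,3]); q=K@np.array([q[0],-q[1],-q[2]]); return q[:2]/q[2]
E
python3 - <<'E'
from h import *
print(bot.get_obs())
snap('scene','s0.png')
snap('top','t0.png')
print({k:bot.camera_model('top')[k] for k in bot.camera_model('top')})
for l in ['plane_red_c','plane_yellow_c','plane_blue_c','till','till_mid_bay','tag_red_c','tag_blue_c','tag_yellow_c','stop','till_back_left','till_back_right','jar','brush']:
    for r in bot.pinpoint('top',l)[:3]:
        P=w('top',r['point']); print(l,round(r['p'],2),P.round(0),proj('top',P).round(0))
E
```

```text
pics
{'time': 0.0, 'joint_positions': array([ 1.13700601e+00,  3.42714518e-01,  1.52500037e+00, -1.07939973e-05,
        1.27538267e+00, -1.45989302e-01]), 'dq': array([ 3.18782379e-04, -2.70414976e-04, -3.88051824e-04,  3.75015468e-04,
       -7.56251027e-04,  9.13944997e-05]), 'tau': array([-1.50034080e-03, -4.31252396e+01, -2.44221425e+01,  7.14628561e-02,
        5.61212772e-02, -1.30061912e-04]), 'tool_pos': array([148.82683914, 503.05142113, 226.05502557]), 'tcp_rot': array([-3.14010226e+00, -2.08708152e-04,  2.85379463e+00]), 'contact_force': array([-0.89292627,  0.51254162, -0.02734394]), 'moment': array([0.03531028, 0.01731076, 0.00351904]), 'grip_width': 91.78558164448052}
{'mtx': array([[407.23738845,   0.        , 274.07080171],
       [  0.        , 407.23738845, 210.46199744],
       [  0.        ,   0.        ,   1.        ]]), 'world_from_camera': array([[-1.54238978e-03,  9.96193341e-01, -8.71576086e-02,
         4.11366712e+02],
       [-9.99779279e-01,  2.90005251e-04,  2.10073529e-02,
         5.72449123e+00],
       [ 2.09526612e-02,  8.71707726e-02,  9.95973013e
[... 239 characters left out ...]
32.   26.] [403. 242.]
plane_blue_c 0.81 [600. 235.  21.] [173. 170.]
plane_blue_c 0.69 [595. -21.  34.] [276. 171.]
till 0.93 [574. -23.   1.] [277. 182.]
till_mid_bay 0.79 [595. -27.   9.] [278. 173.]
tag_red_c 0.66 [497.  53.  19.] [246. 211.]
tag_blue_c 0.77 [507. -26.  14.] [278. 207.]
tag_blue_c 0.56 [627. 389.   0.] [113. 161.]
tag_yellow_c 0.69 [ 512. -112.   18.] [313. 205.]
stop 0.68 [760.  -8.  -3.] [271. 110.]
till_back_left 0.96 [665. 108.  15.] [225. 144.]
till_back_right 0.75 [ 678. -146.   19.] [326. 140.]
till_back_right 0.17 [595. -19.  38.] [276. 171.]
jar 0.7 [621. 392.  -0.] [112. 163.]
brush 0.78 [ 645. -432.   -2.] [436. 155.]
brush 0.61 [ 679. -149.   15.] [327. 140.]
```

View pics/t0.png

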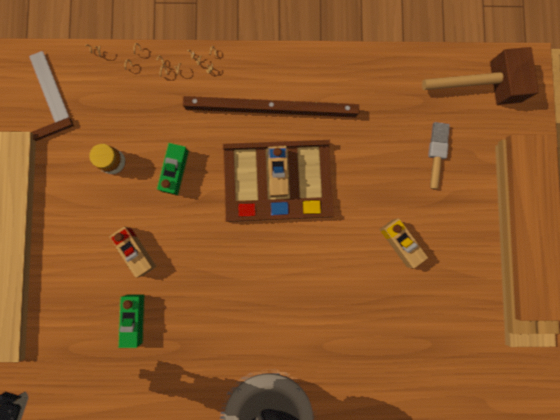

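View pics/s0.png

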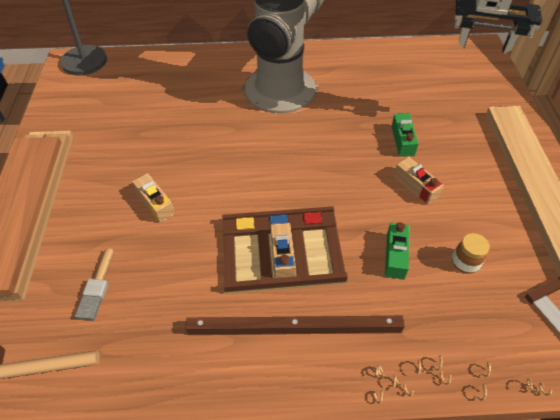

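Run:
```python
import cv2
im=cv2.imread('pics/t0.png')
cv2.imwrite('pics/t0c.png',cv2.resize(im[120:370,60:260],None,fx=2.4,fy=2.4,interpolation=cv2.INTER_CUBIC))
cv2.imwrite('pics/t0d.png',cv2.resize(im[90:240,200:360],None,fx=4,fy=4,interpolation=cv2.INTER_CUBIC))
```

```text
(no output)
```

View pics/t0c.png

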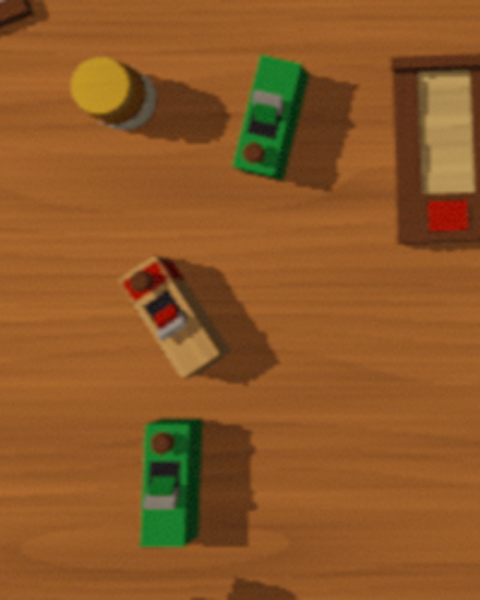

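View pics/t0d.png

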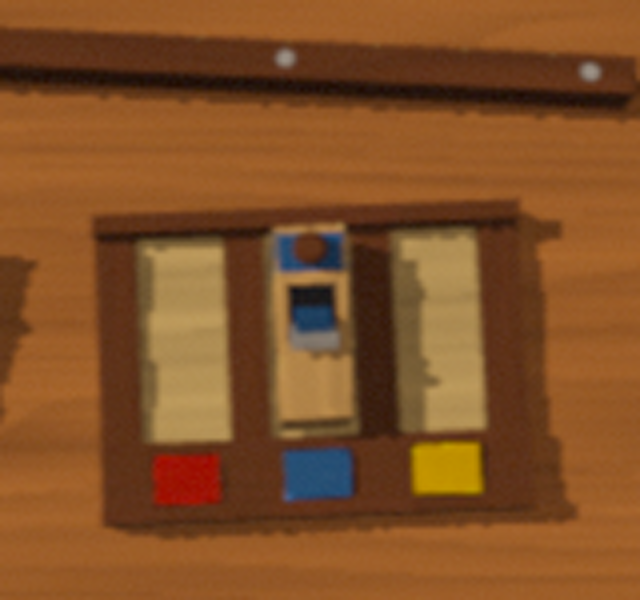

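Candidates for the red plane: the tan plane with a red band at (131,251), a green look-alike at (173,170), and another green one at (130,322). I choose (131,251), since it has the red band, toe and wedge. The crop confirms it: the toe points up-left and the red label is at the left bay. Blue is in the middle bay and yellow in the right one.

Run:
```python
from h import *
for n,c in dict(tl=(152,258),tl2=(120,278),h2=(187,377),h1=(222,350)).items():
    print(n,ray('top',(c[0]/2.4+60,c[1]/2.4+120),48).round(1))
C=[ray('top',(c[0]/2.4+60,c[1]/2.4+120),48) for c in [(152,258),(120,278),(187,377),(222,350)]]
print('ctr',np.mean(C,0)); d=(C[0]+C[1]-C[2]-C[3]); print('yaw',np.degrees(np.arctan2(d[1],d[0])))
for n,c in dict(bl=(94,216),br=(519,201)).items(): print(n,ray('top',(c[0]/4+200,c[1]/4+90),30).round(1))
for n,c in dict(fl=(105,515),fr=(535,500)).items(): print(n,ray('top',(c[0]/4+200,c[1]/4+90),30).round(1))
for n,c in dict(stopface_L=(0,64),stopface_r=(630,97)).items(): print(n,ray('top',(c[0]/4+200,c[1]/4+90),34).round(1))
for n,c in dict(baybl=(138,240),baybr=(225,238),bayfl=(147,443),bayfr=(232,441)).items(): print(n,ray('top',(c[0]/4+200,c[1]/4+90),10).round(1))
snap('scene','s1.png')
for l in ['plane_red_c','till','till_mid_bay','tag_red_c','tag_blue_c','tag_yellow_c','stop','till_back_left','till_back_right']:
    for r in bot.pinpoint('scene',l)[:2]:
        P=w('scene',r['point']); print(l,round(r['p'],2),P.round(0))
```

```text
tl [455.8 342.4  48. ]
tl2 [436.1 373.1  48. ]
h2 [339.4 304.9  48. ]
h1 [365.5 271.5  48. ]
ctr [399.2180089  322.96816036  48.        ]
yaw 36.641398003075345
bl [662.6 109.5  30. ]
br [ 673.1 -153.8   30. ]
fl [477.7 101.1  30. ]
fr [ 486.9 -161.1   30. ]
stopface_L [757.2 168.   34. ]
stopface_r [ 738.4 -223.4   34. ]
baybl [652.4  83.8  10. ]
baybr [653.9  29.1  10. ]
bayfl [524.   77.3  10. ]
bayfr [525.3  24.5  10. ]
plane_red_c 0.93 [396. 327.  23.]
plane_red_c 0.91 [235. 328.  25.]
till 0.89 [574. -26.   3.]
till 0.64 [505. -25.  14.]
till_mid_bay 0.98 [590. -26.  11.]
till_mid_bay 0.32 [508. -27.  14.]
tag_red_c 0.63 [593. -24.  36.]
tag_red_c 0.48 [499.  57.  14.]
tag_blue_c 0.43 [507. -28.  18.]
tag_yellow_c 0.77 [ 507. -110.   16.]
tag_yellow_c 0.51 [497.  58.  19.]
stop 0.73 [761. -10.  -3.]
stop 0.59 [ 676. -148.   20.]
till_back_left 0.57 [664. 107.  14.]
till_back_left 0.19 [759. -11.  -1.]
till_back_right 0.81 [ 676. -147.   17.]
till_back_right 0.38 [662. 105.  15.]
```

Call:
{"name": "servo_tool", "arguments": {
  "series": [
    [1, -0.73, -0.25, 0.15, 0],
    [1, -0.73, -0.25, 0.15, 0],
    [1, -0.73, -0.25, 0.15, 0],
    [1, -0.73, -0.25, 0.15, 0],
    [1, -0.73, -0.25, 0.15, 0],
    [1, -0.73, -0.25, 0.15, 0],
    [1, -0.73, -0.25, 0.15, 0],
    [1, -0.73, -0.25, 0.15, 0],
    [1, 0, 0, 0, -0.1],
    [1, 0, 0, 0, -0.1],
    [1, 0, 0, 0, -0.1],
    [1, 0, 0, 0, -0.1],
    [1, 0, 0, 0, -0.1],
    [1, 0, 0, 0, -0.09],
    [1, 0, 0, 0, 0]
  ]
}}

```text
time: 3.12
tool_pos: [400.7, 324.7, 166.8]
tcp_rot: [3.142, 0.0, -2.504]
contact_force: [-0.4, -1.0, 0.4]
grip_width: 91.8
```

Run:
```python
from h import *
s=bot.get_obs();print(s['tool_pos'],np.degrees(s['tcp_rot']),s['contact_force'],s['time'])
snap('wrist','w1.png')
for r in bot.pinpoint('wrist','plane_red_c'): print(r['p'],w('wrist',r['point']))
```

```text
[400.67169422 324.67075755 166.76717701] [ 1.79997151e+02  1.06580662e-02 -1.43466719e+02] [-0.43071916 -1.04536365  0.36470729] 3.125
0.95 [237.21689857 326.3465929   22.06164567]
0.65 [400.09034225 325.66962627  21.0403419 ]
```

View pics/w1.png

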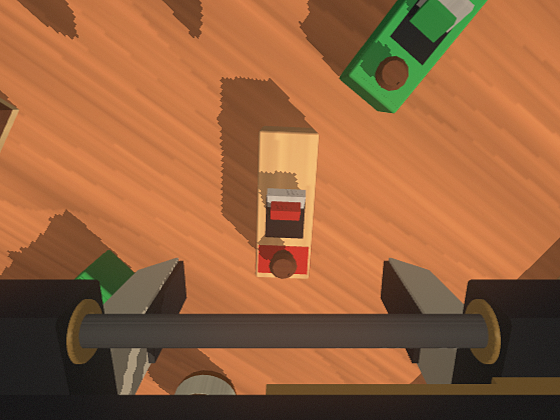

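The wrist view shows the red-banded plane, with its toe at (282,265) and heel at (288,133), between the open fingers. A green look-alike sits at (400,60). I'll refine the yaw and centre from the top-face corners.

Run:
```python
from h import *
im=cv2.imread('pics/w1.png'); cv2.imwrite('pics/w1c.png',cv2.resize(im[115:295,220:360],None,fx=3.3,fy=3.3,interpolation=cv2.INTER_CUBIC))
C=[ray('wrist',c,48) for c in [(257,277),(307,278),(318,134),(260,131)]]
for c in C: print(c.round(1))
m=np.mean(C,0);d=C[0]+C[1]-C[2]-C[3];y=np.degrees(np.arctan2(d[1],d[0]));print(m,y)
```

```text
[460.8 342.3  48. ]
[437.2 375.7  48. ]
[340.9 311.6  48. ]
[364.2 276.6  48. ]
[400.77513362 326.53728571  48.        ] 33.93092171795333
```

View pics/w1c.png

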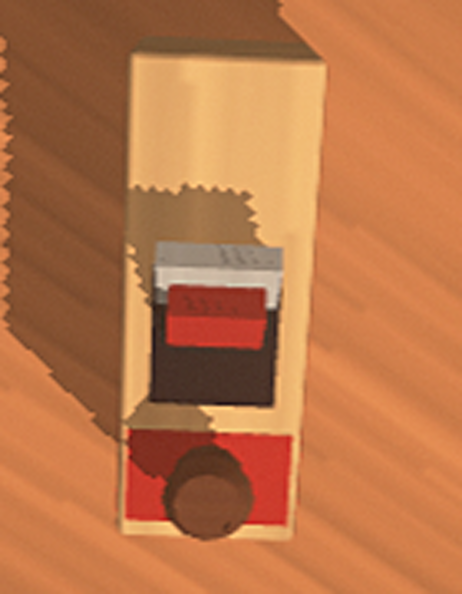

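Call:
{"name": "servo_tool", "arguments": {
  "series": [
    [1, -0.02, 0.02, 0.6, 0.028],
    [1, 0, 0, 0.6, 0],
    [1, 0, 0, 0.6, 0],
    [1, 0, 0, 0.6, 0],
    [1, 0, 0, 0.3, 0],
    [1, 0, 0, 0.2, 0],
    [1, 0, 0, 0, 0],
    [0.3, 0, 0, 0, 0],
    [0.3, 0, 0, 0, 0],
    [0.3, 0, 0, 0, 0],
    [0.3, 0, 0, 0, 0],
    [0.3, 0, 0, 0, 0],
    [0.3, 0, 0, 0, 0]
  ]
}}

```text
time: 4.85
tool_pos: [400.8, 326.1, 21.8]
tcp_rot: [3.141, 0.0, -2.547]
contact_force: [-0.2, 0.8, 1.2]
grip_width: 43.7
```

Call:
{"name": "servo_tool", "arguments": {
  "series": [
    [0.2, 0, 0, 0, 0],
    [0.2, 0, 0, -0.3, 0],
    [0.2, 0, 0, -0.6, 0],
    [0.2, 0, 0, -0.6, 0],
    [0.2, 0, 0, -0.3, 0],
    [0.2, 0, 0, 0, 0]
  ]
}}

```text
time: 5.6
tool_pos: [401.2, 326.3, 112.7]
tcp_rot: [-3.141, 0.002, -2.547]
contact_force: [-0.3, -0.5, -3.8]
grip_width: 43.7
```

Run:
```python
from h import *
s=bot.get_obs();print(s['tool_pos'],np.degrees(s['tcp_rot']),s['contact_force'],s['grip_width'])
snap('wrist','w2.png')
```

```text
[401.2152055  326.30234242 112.65724092] [-1.79993757e+02  1.23067255e-01 -1.45908948e+02] [-0.33945613 -0.54532763 -3.83156753] 43.704749616251846
```

View pics/w2.png

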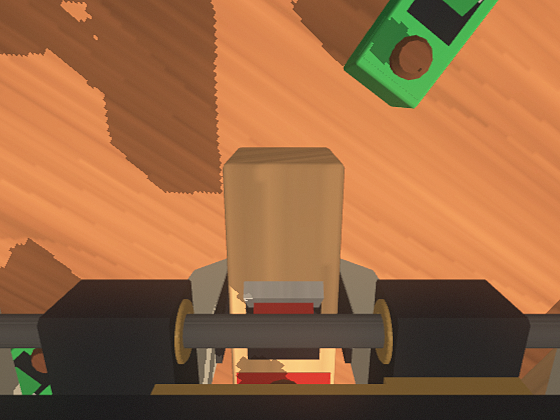

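Call:
{"name": "servo_tool", "arguments": {
  "series": [
    [0.2, 0, -0.4, 0, 0],
    [0.2, 0, -0.7, 0, 0],
    [0.2, 0, -0.7, 0, 0],
    [0.2, 0, -0.7, 0, 0],
    [0.2, 0, -0.7, 0, 0],
    [0.2, 0, -0.7, 0, 0],
    [0.2, 0, -0.7, 0, 0],
    [0.2, 0, -0.7, 0, 0],
    [0.2, 0, -0.7, 0, 0],
    [0.2, -0.07, -0.6, 0, 0],
    [0.2, 0, 0, 0, 0.088],
    [0.2, 0, 0, 0, 0.088],
    [0.2, 0, 0, 0, 0.088],
    [0.2, 0, 0, 0, 0.088],
    [0.2, 0, 0, 0, 0],
    [0.2, 0, 0, 0, 0]
  ]
}}

```text
time: 7.65
tool_pos: [588.2, 54.7, 110.7]
tcp_rot: [3.141, -0.002, -3.097]
contact_force: [0.1, 0.2, -3.9]
grip_width: 43.6
```

Run:
```python
from h import *
s=bot.get_obs();print(s['tool_pos'],np.degrees(s['tcp_rot']),s['contact_force'],s['grip_width'],s['time'])
snap('wrist','w3.png');snap('top','t3.png')
zt=s['tool_pos'][2]+26.2
for c in [(224,163),(344,163)]: print(ray('wrist',c,zt)-s['tool_pos'])
```

```text
[588.21593268  54.74602436 110.74980937] [ 1.79987511e+02 -9.61270698e-02 -1.77439634e+02] [ 0.06682177  0.15910664 -3.87996191] 43.61298241038274 7.65
[-57.35707175 -23.94339847  26.2       ]
[-59.25309761  18.63770266  26.2       ]
```

View pics/w3.png

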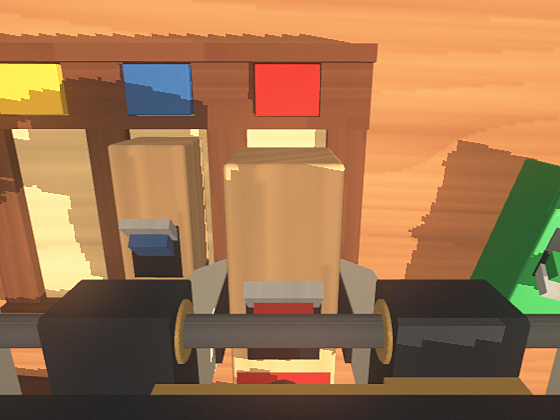

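View pics/t3.png

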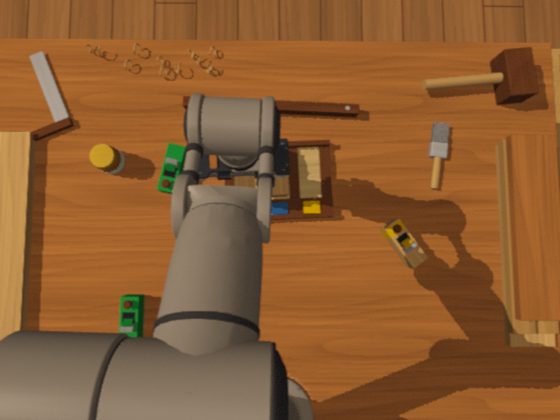

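Run:
```python
from h import *
b=np.array([0,2.6,0])
B=[ray('wrist',c,22)+b for c in [(247,129),(327,129)]]; print(B)
t=np.mean([ray('wrist',c,26)+b for c in [(254,64),(321,64),(255,116),(320,116)]],0); print('tag',t)
F=[ray('wrist',c,30)+b for c in [(377,44),(0,44)]]; print('front',F)
a=np.radians(2.4); ex=np.array([np.cos(a),np.sin(a)])
print('bayctr from tag',t[:2]+89*ex,'from bay edge',np.mean(B,0)[:2]+65*ex)
for l in ['tag_red_c','tag_blue_c','tag_yellow_c']:
    for r in bot.pinpoint('wrist',l)[:1]: print(l,r['p'],w('wrist',r['point'])+b)
im=cv2.imread('pics/w3.png');cv2.imwrite('pics/w3c.png',cv2.resize(im[30:180,200:400],None,fx=4,fy=4))
```

```text
[array([528.0769627 ,  31.01243559,  22.        ]), array([525.77672362,  82.61973214,  22.        ])]
tag [503.41353945  55.96090905  26.        ]
front [array([475.28848921, 107.09113317,  30.        ]), array([ 485.14901716, -113.63195205,   30.        ])]
bayctr from tag [592.33547133  59.68784224] from bay edge [591.86982712  59.53800135]
tag_red_c 0.88 [502.14636416  53.2260412   12.26845087]
tag_blue_c 0.78 [505.38806285 -21.78517793  20.15819371]
tag_yellow_c 0.7 [ 509.23632034 -100.17341537   17.28572664]
```

View pics/w3c.png

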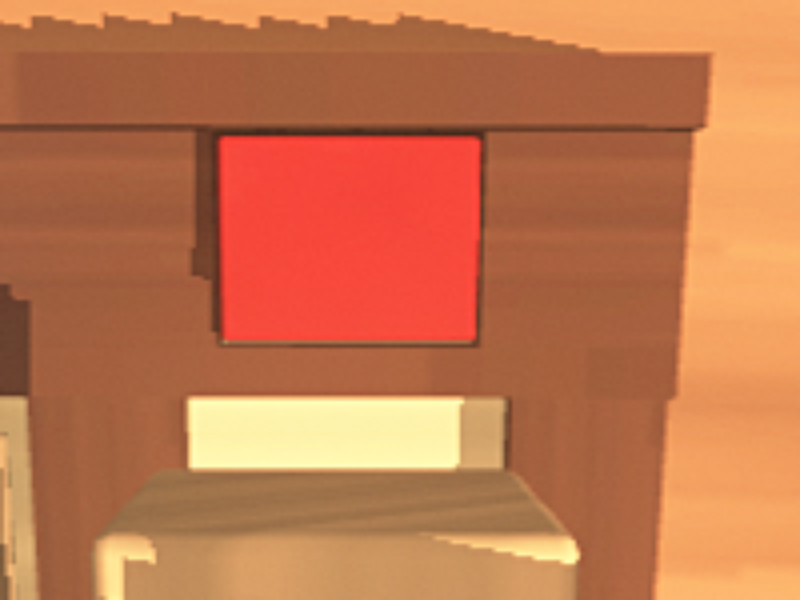

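```bash
python3 - <<'E'
from h import *
s=bot.get_obs();p=s['tool_pos']
R=np.array([[np.cos(s['tcp_rot'][2]),np.sin(s['tcp_rot'][2])],[np.sin(s['tcp_rot'][2]),-np.cos(s['tcp_rot'][2])]]).T
for z,cs in [(26.2,[(224,163),(344,163)]),(-22,[(242.5,147.5),(328.7,147.5)])]:
    m=np.mean([ray('wrist',c,p[2]+z) for c in cs],0)-p; print(z,R.T@m[:2])
T=np.array(bot.camera_model('wrist')['world_from_camera']); print(T.round(3), 'z col look')
# top-camera bay check
E
python3 - <<'E'
import cv2
im=cv2.imread('pics/t0.png');cv2.imwrite('pics/t0e.png',cv2.resize(im[130:230,215:275],None,fx=6,fy=6,interpolation=cv2.INTER_CUBIC))
E
```

```text
26.2 [58.7142828  -0.09350048]
-22 [58.07147249  0.80156833]
[[-4.40000e-02 -9.54000e-01 -2.98000e-01  5.07918e+02]
 [ 9.99000e-01 -4.20000e-02 -1.30000e-02  5.08020e+01]
 [ 0.00000e+00 -2.98000e-01  9.55000e-01  2.69837e+02]
 [ 0.00000e+00  0.00000e+00  0.00000e+00  1.00000e+00]] z col look
```

View pics/t0e.png

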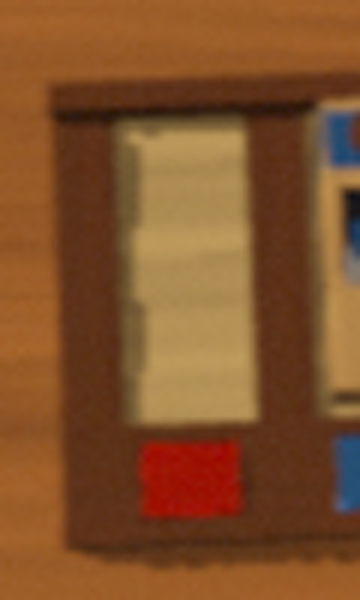

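Call:
{"name": "servo_tool", "arguments": {
  "series": [
    [0.2, -0.06, 0.03, 0.3, 0],
    [0.2, 0, 0, 0.4, 0],
    [0.2, 0, 0, 0.3, 0],
    [0.2, 0, 0, 0, 0],
    [0.2, 0, 0, 0, 0]
  ]
}}

```text
time: 8.52
tool_pos: [592.0, 56.4, 62.0]
tcp_rot: [3.142, 0.001, -3.099]
contact_force: [-0.0, 0.1, -2.5]
grip_width: 43.9
```

Run:
```python
from h import *
s=bot.get_obs();print(s['tool_pos'],np.degrees(s['tcp_rot']),s['contact_force'],s['grip_width'],s['time'])
snap('wrist','w4.png')
im=cv2.imread('pics/w4.png');cv2.imwrite('pics/w4c.png',cv2.resize(im[20:220,100:400],None,fx=2.6,fy=2.6))
```

```text
[592.02403325  56.36448398  62.02536792] [ 1.79998054e+02  4.24252670e-02 -1.77585591e+02] [-0.0396235   0.07668754 -2.46010073] 43.87637433829417 8.525
```

View pics/w4c.png

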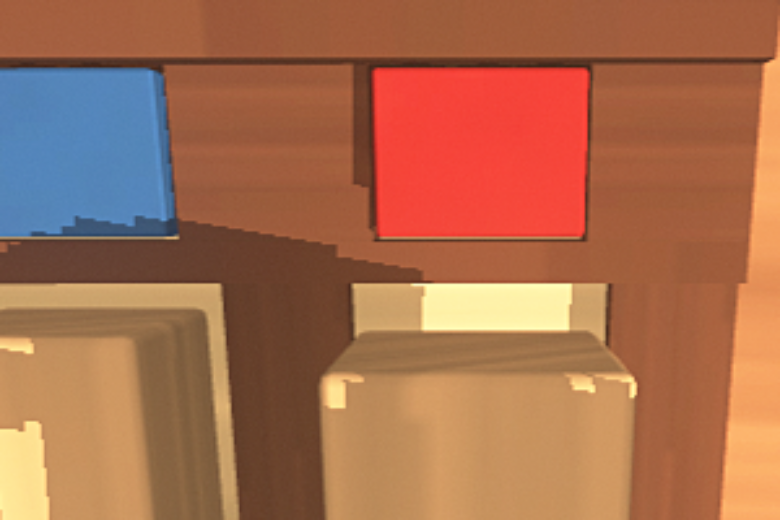

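Run:
```python
from h import *
s=bot.get_obs();p=s['tool_pos'];a=s['tcp_rot'][2]
tx=np.array([np.cos(a),np.sin(a)]);ty=np.array([np.sin(a),-np.cos(a)])
def rep(n,cs,z):
    m=np.mean([ray('wrist',(c[0]/2.6+100,c[1]/2.6+20),z) for c in cs],0)-p; print(n,'tx',(m[:2]@tx).round(1),'ty',(m[:2]@ty).round(1))
rep('bay16',[(352,283),(607,283)],16);rep('bay22',[(352,283),(607,283)],22)
rep('tag',[(372,67),(589,67),(586,239),(376,239)],26)
rep('heel',[(322,376),(634,376)],p[2]+26.2)
rep('heelbot',[(355,333),(590,333)],p[2]-22)
```

```text
bay16 tx 64.8 ty 0.3
bay22 tx 65.3 ty 0.3
tag tx 89.1 ty 0.5
heel tx 58.2 ty -0.1
heelbot tx 57.8 ty -1.0
```

Call:
{"name": "servo_tool", "arguments": {
  "series": [
    [0.2, 0, 0.01, 0.2, 0],
    [0.2, 0, 0, 0.2, 0],
    [0.2, 0, 0, 0.12, 0],
    [0.2, 0, 0, 0.08, 0],
    [0.2, 0, 0, 0.03, 0],
    [0.2, 0, 0, 0, 0]
  ]
}}

```text
time: 9.32
tool_pos: [591.7, 56.9, 30.3]
tcp_rot: [3.142, 0.0, -3.1]
contact_force: [0.1, -0.2, -3.0]
grip_width: 43.8
```

Call:
{"name": "servo_tool", "arguments": {
  "series": [
    [0.2, 0, 0, 0.02, 0],
    [0.2, 0, 0, 0, 0]
  ]
}}

```text
time: 9.57
tool_pos: [591.9, 56.9, 29.8]
tcp_rot: [3.142, 0.001, -3.099]
contact_force: [-1.3, -0.4, 0.5]
grip_width: 44.0
```

Call:
{"name": "servo_tool", "arguments": {
  "series": [
    [0.5, 0, 0, 0, 0],
    [0.58, 0, 0, 0, 0],
    [0.6, 0, 0, 0, 0],
    [0.6, 0, 0, 0, 0],
    [0.6, 0, 0, 0, 0]
  ]
}}

```text
time: 10.2
tool_pos: [591.6, 56.9, 29.2]
tcp_rot: [3.142, 0.0, -3.099]
contact_force: [-0.0, 0.1, 0.6]
grip_width: 54.5
```

Run:
```python
from h import *
snap('wrist','w5.png')
```

```text
(no output)
```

View pics/w5.png

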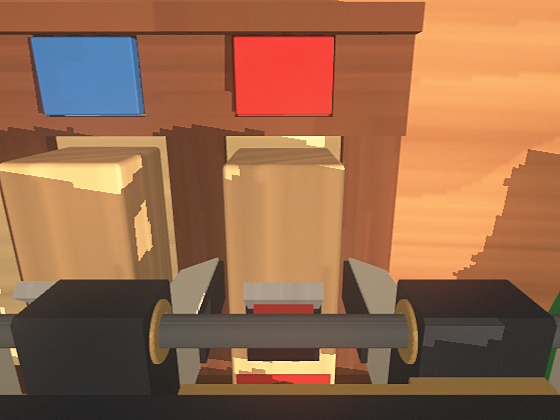

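Call:
{"name": "servo_tool", "arguments": {
  "series": [
    [0.6, 0, 0, -0.2, 0],
    [0.6, 0, 0, -0.5, 0],
    [0.6, 0, 0, -0.8, 0],
    [0.3, 0, 0, -0.8, 0],
    [0, 0.4, 0.1, -0.1, 0],
    [0, 0.6, 0.15, 0, 0],
    [0, 0.6, 0.15, 0, 0],
    [0, 0.6, 0.15, 0, 0],
    [0, 0.6, 0.15, 0, 0],
    [0, 0.5, 0, 0, 0],
    [0, 0, 0, 0, 0]
  ]
}}

```text
time: 11.62
tool_pos: [424.2, 85.0, 150.0]
tcp_rot: [3.142, 0.0, -3.099]
contact_force: [-0.2, -0.1, 0.8]
grip_width: 0.2
```

Run:
```python
from h import *
snap('wrist','w6.png');snap('top','t6.png');snap('scene','s6.png')
s=bot.get_obs();print(s['tool_pos'],s['contact_force'],s['grip_width'],s['time'])
im=cv2.imread('pics/s6.png');cv2.imwrite('pics/s6c.png',cv2.resize(im[190:350,170:430],None,fx=3,fy=3))
```

```text
[426.52865606  84.83705418 149.81005604] [ 0.5199322  -0.05092443  0.39734194] 0.33434876734806074 11.775
```

View pics/s6c.png

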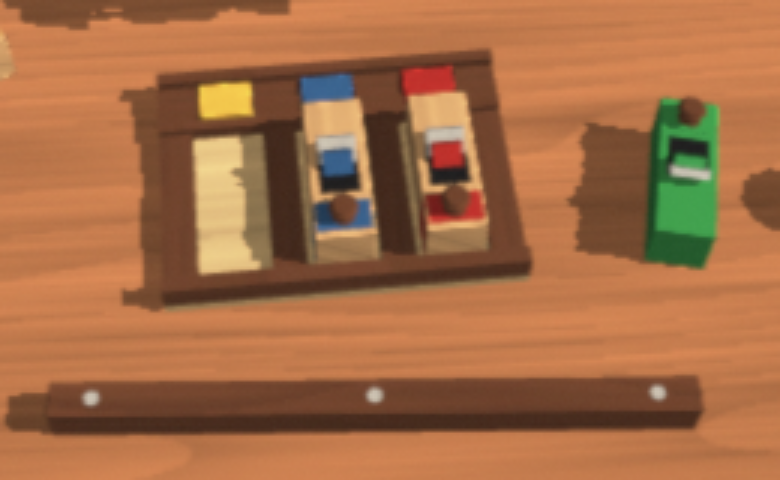

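View pics/t6.png

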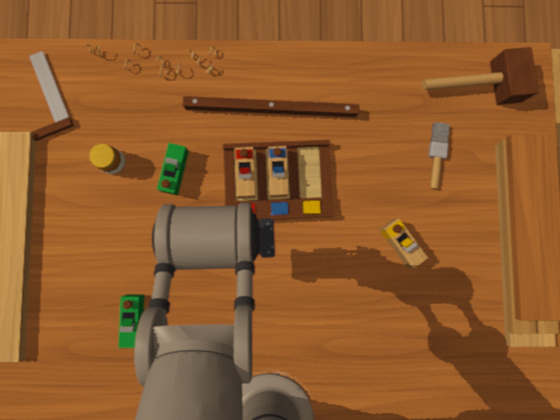

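View pics/w6.png

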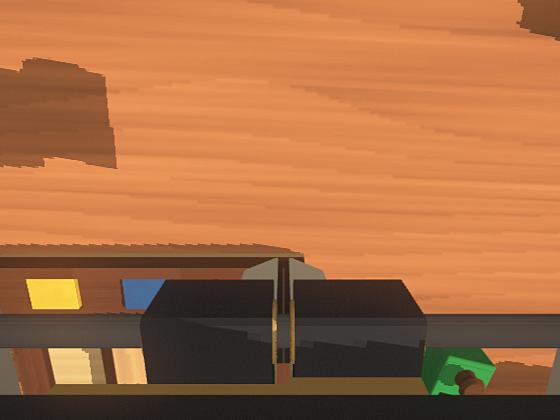

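Call:
{"name": "servo_tool", "arguments": {
  "series": [
    [0, 0, 0, 0.8, 0.058],
    [0, 0, 0, 0.8, 0],
    [0, 0, 0, 0.7, 0],
    [0, 0, 0, 0.38, 0],
    [0, -0.3, 0, 0, 0],
    [0, -0.3, 0, 0, 0],
    [0, -0.14, 0, 0, 0],
    [0, -0.14, 0, 0, 0],
    [0, -0.14, 0, 0, 0]
  ]
}}

```text
time: 12.9
tool_pos: [470.1, 83.5, 14.1]
tcp_rot: [3.141, -0.014, 3.093]
contact_force: [-15.3, 8.4, 8.4]
grip_width: 0.4
```

Call:
{"name": "servo_tool", "arguments": {
  "series": [
    [0, -0.14, 0, 0, 0],
    [0, -0.14, 0, 0, 0],
    [0, -0.14, 0, 0, 0],
    [0, -0.14, 0, 0, 0],
    [0, 0, 0, 0, 0]
  ]
}}

```text
time: 13.52
tool_pos: [500.0, 82.5, 14.0]
tcp_rot: [3.14, -0.01, 3.092]
contact_force: [-10.3, 8.6, 3.1]
grip_width: 0.3
```

```bash
cat > till.py <<'E'
from h import *
def look(n):
    snap('top',f't{n}.png');snap('scene',f's{n}.png')
    for cam in ('top','scene'):
        for l in ['till','till_back_left','till_back_right']:
            r=bot.pinpoint(cam,l)
            if r: print(cam,l,round(r[0]['p'],2),w(cam,r[0]['point']).round(0))
    im=cv2.imread(f'pics/s{n}.png');cv2.imwrite(f'pics/s{n}c.png',cv2.resize(im[190:350,170:430],None,fx=3,fy=3,interpolation=cv2.INTER_CUBIC))
E
python3 -c "
from till import *
look(7)"
```

```text
top till 0.72 [594. -36.  -0.]
top till_back_left 0.91 [704.  79.  13.]
top till_back_right 0.95 [ 677. -172.   16.]
scene till 0.63 [593. -40.   3.]
scene till_back_left 0.97 [699.  82.  17.]
scene till_back_right 0.91 [ 676. -173.   18.]
```

View pics/s7c.png

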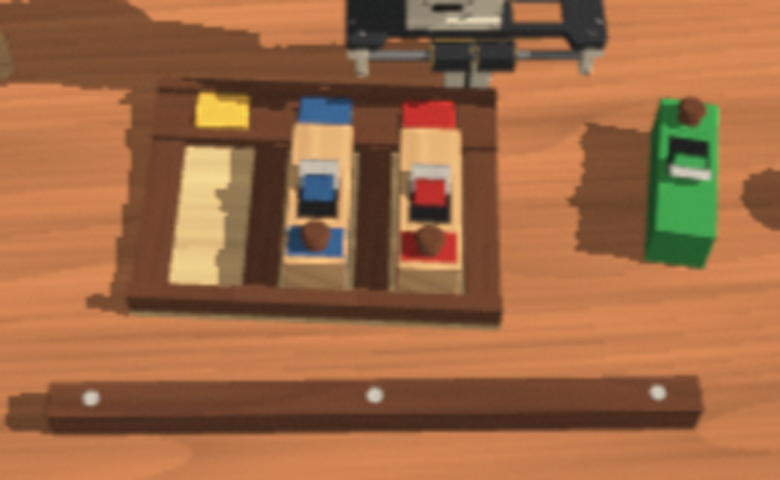

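Call:
{"name": "servo_tool", "arguments": {
  "series": [
    [0, 0.4, 0, 0, 0],
    [0, 0.5, 0, 0, 0],
    [0, 0, -0.83, 0, 0],
    [0, 0, -0.83, 0, 0],
    [0, 0, -0.83, 0, 0],
    [0, 0, -0.83, 0, 0],
    [0, 0, -0.82, 0, 0],
    [0, -0.3, 0, 0, 0],
    [0, -0.3, 0, 0, 0],
    [0, -0.14, 0, 0, 0],
    [0, -0.14, 0, 0, 0],
    [0, -0.14, 0, 0, 0],
    [0, -0.14, 0, 0, 0],
    [0, -0.14, 0, 0, 0],
    [0, 0, 0, 0, 0]
  ]
}}

```text
time: 15.8
tool_pos: [511.0, -126.9, 14.4]
tcp_rot: [3.141, -0.007, 3.093]
contact_force: [-9.9, -4.9, 2.7]
grip_width: 0.4
```

```bash
python3 -c "
from till import *
look(8)"
```

```text
top till 0.74 [624. 393.   1.]
top till_back_left 0.68 [709. 101.  12.]
top till_back_right 0.6 [ 715. -157.   16.]
scene till 0.59 [609. -35.   2.]
scene till_back_left 0.85 [707. 101.  17.]
scene till_back_right 0.85 [ 714. -155.   18.]
```

View pics/s8c.png

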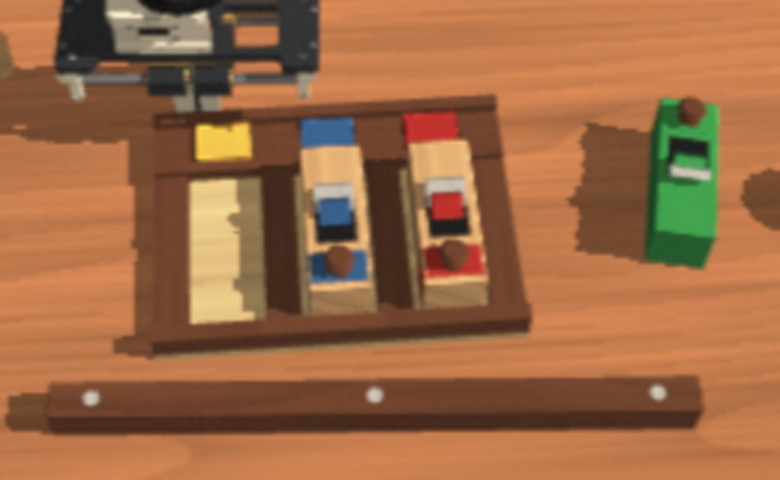

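Call:
{"name": "servo_tool", "arguments": {
  "series": [
    [0, 0.4, 0, 0, 0],
    [0, 0.5, 0, 0, 0],
    [0, 0, 0.83, 0, 0],
    [0, 0, 0.83, 0, 0],
    [0, 0, 0.83, 0, 0],
    [0, 0, 0.83, 0, 0],
    [0, 0, 0.86, 0, 0],
    [0, -0.3, 0, 0, 0],
    [0, -0.3, 0, 0, 0],
    [0, -0.14, 0, 0, 0],
    [0, -0.14, 0, 0, 0],
    [0, -0.14, 0, 0, 0],
    [0, -0.14, 0, 0, 0],
    [0, -0.14, 0, 0, 0],
    [0, 0, 0, 0, 0]
  ]
}}

```text
time: 18.08
tool_pos: [540.2, 82.9, 14.0]
tcp_rot: [3.14, -0.009, 3.093]
contact_force: [-9.3, 8.1, 3.2]
grip_width: 0.1
```

```bash
python3 -c "
from till import *
look(9)"
```

```text
top till 0.95 [636. -40.   1.]
top till_back_left 0.81 [744.  78.  13.]
top till_back_right 0.56 [ 718. -175.   16.]
scene till 0.72 [633. -38.  -0.]
scene till_back_left 0.83 [737.  81.  13.]
scene till_back_right 0.6 [ 712. -176.   16.]
```

View pics/s9c.png

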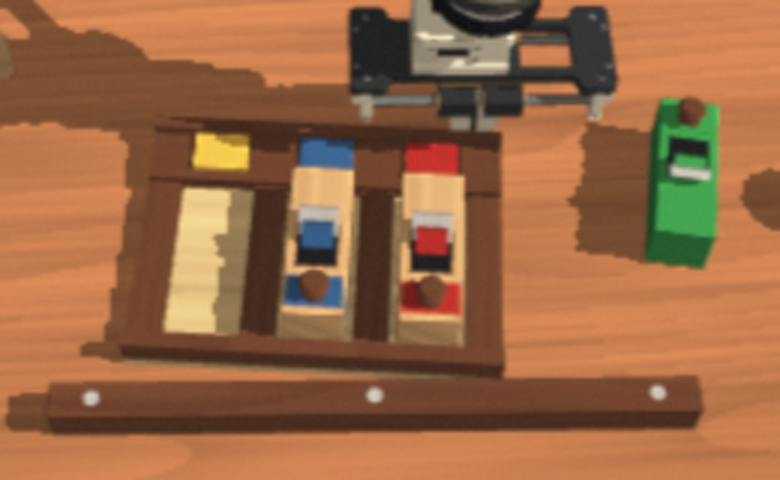

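Call:
{"name": "servo_tool", "arguments": {
  "series": [
    [0, 0.4, 0, 0, 0],
    [0, 0.5, 0, 0, 0],
    [0, 0, -0.83, 0, 0],
    [0, 0, -0.83, 0, 0],
    [0, 0, -0.83, 0, 0],
    [0, 0, -0.83, 0, 0],
    [0, 0, -0.82, 0, 0],
    [0, -0.3, 0, 0, 0],
    [0, -0.3, 0, 0, 0],
    [0, -0.14, 0, 0, 0],
    [0, -0.14, 0, 0, 0],
    [0, -0.14, 0, 0, 0],
    [0, -0.06, 0, 0, 0],
    [0, 0, 0, 0, 0]
  ]
}}

```text
time: 20.23
tool_pos: [539.1, -126.6, 14.4]
tcp_rot: [3.142, -0.009, 3.094]
contact_force: [-13.7, -5.9, 5.7]
grip_width: 0.7
```

```bash
python3 -c "
from till import *
look(10)"
```

```text
top till 0.63 [648. -34.   1.]
top till_back_left 0.61 [749.  90.  14.]
top till_back_right 0.58 [ 743. -164.   16.]
scene till 0.91 [643. -35.  -1.]
scene till_back_left 0.69 [745.  92.  14.]
scene till_back_right 0.68 [ 738. -160.   17.]
```

View pics/s10c.png

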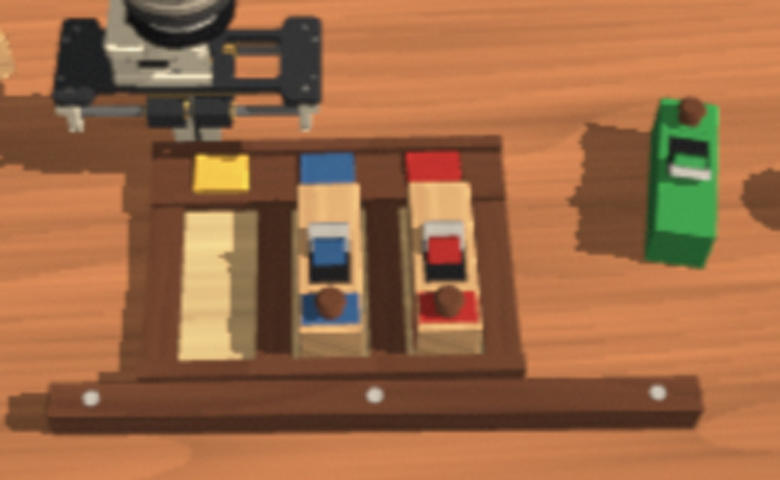

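Call:
{"name": "servo_tool", "arguments": {
  "series": [
    [0, -0.08, 0, 0, 0],
    [0, -0.04, 0, 0, 0],
    [0, 0, 0, 0, 0]
  ]
}}

```text
time: 21.0
tool_pos: [542.9, -126.7, 14.3]
tcp_rot: [3.141, -0.014, 3.094]
contact_force: [-20.8, -5.9, 11.1]
grip_width: 0.7
```

Call:
{"name": "servo_tool", "arguments": {
  "series": [
    [0, -0.06, 0, 0, 0],
    [0, 0, 0, 0, 0]
  ]
}}

```text
time: 21.25
tool_pos: [543.0, -126.7, 14.3]
tcp_rot: [3.14, -0.02, 3.094]
contact_force: [-30.5, -7.5, 19.3]
grip_width: 0.5
```

Call:
{"name": "servo_tool", "arguments": {
  "series": [
    [0, 0.4, 0, 0, 0],
    [0, 0.2, 0, 0, 0],
    [0, 0, 0.83, 0, 0],
    [0, 0, 0.83, 0, 0],
    [0, 0, 0.83, 0, 0],
    [0, 0, 0.83, 0, 0],
    [0, 0, 0.83, 0, 0],
    [0, -0.3, 0, 0, 0],
    [0, -0.18, 0, 0, 0],
    [0, -0.1, 0, 0, 0],
    [0, 0, 0, 0, 0]
  ]
}}

```text
time: 22.62
tool_pos: [552.5, 83.1, 14.1]
tcp_rot: [3.14, -0.02, 3.094]
contact_force: [-26.0, 9.1, 17.7]
grip_width: 0.4
```

Call:
{"name": "servo_tool", "arguments": {
  "series": [
    [0, -0.06, 0, 0, 0],
    [0, 0, 0, 0, 0]
  ]
}}

```text
time: 22.88
tool_pos: [552.5, 83.1, 14.1]
tcp_rot: [3.14, -0.026, 3.094]
contact_force: [-36.0, 7.2, 25.9]
grip_width: 0.3
```

```bash
python3 -c "
from till import *
look(11)"
```

```text
top till 0.88 [653. -33.  -2.]
top till_back_left 0.91 [759.  90.  14.]
top till_back_right 0.57 [ 750. -163.   14.]
scene till 0.65 [653. -37.   1.]
scene till_back_left 0.87 [752.  89.  16.]
scene till_back_right 0.55 [ 744. -166.   20.]
```

View pics/s11c.png

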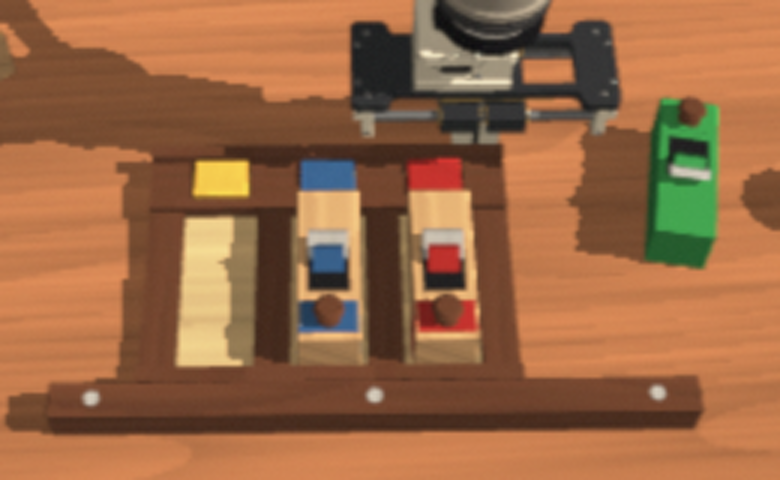

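Call:
{"name": "servo_tool", "arguments": {
  "series": [
    [0, 0.4, 0, 0, 0],
    [0, 0.2, 0, 0, 0],
    [0, 0, -0.83, 0, 0],
    [0, 0, -0.83, 0, 0],
    [0, 0, -0.83, 0, 0],
    [0, 0, -0.83, 0, 0],
    [0, 0, -0.83, 0, 0],
    [0, -0.3, 0, 0, 0],
    [0, -0.18, 0, 0, 0],
    [0, -0.1, 0, 0, 0],
    [0, -0.06, 0, 0, 0],
    [0, 0, 0, 0, 0]
  ]
}}

```text
time: 24.78
tool_pos: [543.8, -126.9, 14.3]
tcp_rot: [3.14, -0.027, 3.095]
contact_force: [-42.1, -11.3, 28.6]
grip_width: 0.5
```

Call:
{"name": "servo_tool", "arguments": {
  "series": [
    [0, 0.3, 0, 0, 0],
    [0, 0.8, 0, 0, 0],
    [0, 0.8, 0, 0, 0],
    [0, 0, 0, -0.8, 0],
    [0, 0, 0, -0.8, 0],
    [0, 0.8, 0, -0.5, 0],
    [0, 0, 0, 0, 0],
    [0, 0, 0, 0, 0]
  ]
}}

```text
time: 25.78
tool_pos: [422.0, -120.2, 120.2]
tcp_rot: [-3.141, 0.001, 3.093]
contact_force: [0.6, -0.3, -0.5]
grip_width: 0.8
```

```bash
python3 -c "
from till import *
look(12)
print(bot.get_obs()['contact_force'],bot.get_obs()['time'])
for l in ['plane_red_c','plane_blue_c','tag_red_c','tag_blue_c','till_mid_bay','plane_yellow_c','jar','brush','stop']:
  for r in bot.pinpoint('top',l)[:2]: print(l,round(r['p'],2),w('top',r['point']).round(0))
im=cv2.imread('pics/t12.png');cv2.imwrite('pics/t12c.png',cv2.resize(im[85:235,170:370],None,fx=4,fy=4,interpolation=cv2.INTER_CUBIC))
"
```

```text
top till 0.66 [654. -33.  -2.]
top till_back_left 0.92 [756.  88.  15.]
top till_back_right 0.82 [ 747. -165.   16.]
scene till 0.86 [651. -36.  -3.]
scene till_back_left 0.58 [752.  90.  13.]
scene till_back_right 0.77 [ 743. -165.   18.]
[0.1982868  0.25304191 0.13657295] 26.175
plane_red_c 0.95 [676.  44.  33.]
plane_red_c 0.7 [232. 324.  27.]
plane_blue_c 0.91 [597. 238.  21.]
plane_blue_c 0.61 [672. -31.  37.]
tag_red_c 0.77 [589.  51.  18.]
tag_blue_c 0.6 [585.  50.  20.]
tag_blue_c 0.49 [584. -29.  14.]
till_mid_bay 0.64 [675. -36.   5.]
plane_yellow_c 0.98 [ 421. -330.   28.]
jar 0.78 [628. 391.  -1.]
jar 0.45 [673. -35.   7.]
brush 0.95 [ 640. -429.   -1.]
stop 0.71 [761.  -8.  -4.]
stop 0.2 [ 642. -431.    1.]
```

View pics/t12c.png

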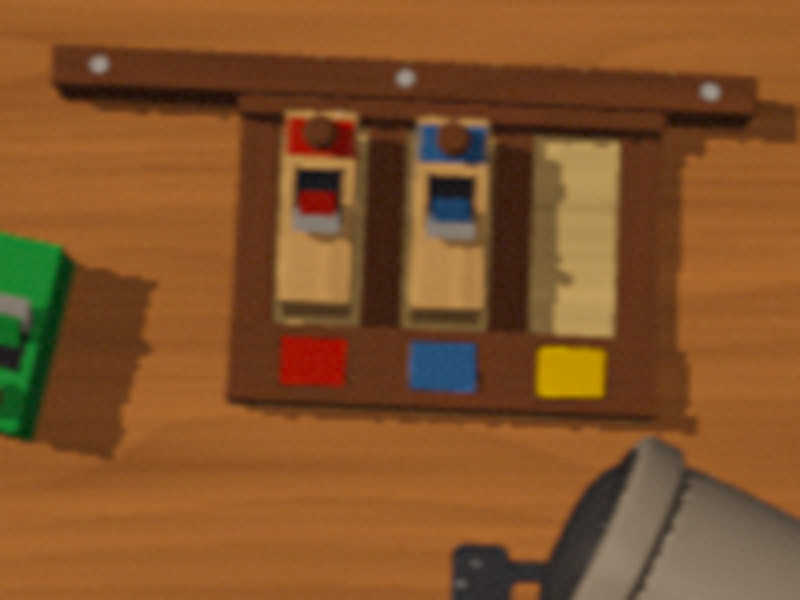

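View pics/s12c.png

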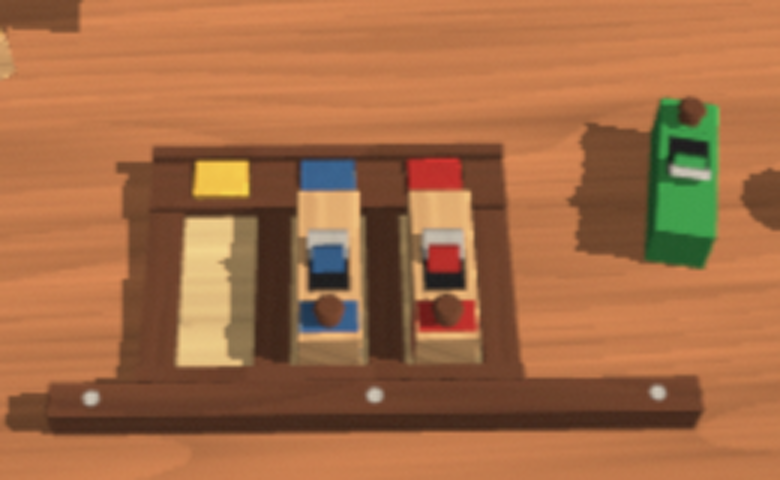

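View pics/t12.png

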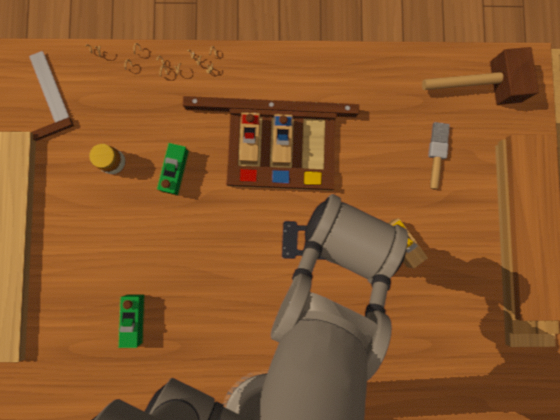

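```bash
python3 -c "
from plant import bot
print(bot.close_job())"
```

```text
the job is handed in; nothing more can be done
None
```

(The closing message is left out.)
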